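Pin the vacuum pump and dip its oil level

TASK

Check the oil of the blue bench vacuum pump. First move the red-headed lock pin from its grey block into the hole of the pump's lug, fully down through the lug and tongue, and let it go; then take the yellow-handled gauge rod from its rest and push it into the sloping dip tube until its collar stops on the mouth. Draw it out and finish still holding the rod in the gripper, level and clear of everything, with its tip above the white foam slab for reading; leave the pin home and do not knock over or push away the loose things around.

Things in the scene. Friction and masses are not known exactly. Their poses are not given: they have to be found in the camera images.
- pump: blue bench vacuum pump, fixed; origin at the bench under its oil case, z up. Case 150 (x) x 90 (y) x 102 mm high, centred on the origin, black cap on top to 112 mm. Dip tube mouth at x -125, y 0, z 165 mm; lock lug at x +118, y 0; grey motor at y +88, 97 mm high. Base plate 215 x 200 mm. Its front (-y, with sight glass) faces the robot within 0.2 rad; +x points roughly to the robot's right
- dip_tube: steel guide tube fixed on the pump; origin at the centre of its mouth rim, own +z along the bore out of the mouth: 35 degrees above horizontal, towards the pump's -x. Bore 16 mm, flaring to 28 mm in the last 17 mm; rim 36 mm outside; tube 110 mm long, the bore runs on free into the case for the rod's whole length
- lock_hole (a point): on the axis of the vertical 13 mm through-hole in the lug, at the upper lug's top face, 55 mm above the bench. Dark upper and lower lugs (34 x 50 mm) with the blue tongue between; two cheeks at 25 to 33 mm either side along the pump's y rise to 59 mm. The case's end face is 43 mm away along the pump's -x and rises 47 mm above the lug
- lock_pin: lock pin, 60 g; origin on the axis at the underside of its flange, z up. Red grip 20 mm diameter from 5 to 32 mm above the origin, steel flange 25 mm diameter (0 to 5 mm), shank 10 mm diameter, 40 mm long below the origin. Starts upright in the grey block; fully home its origin is 55 mm above the bench, flange on the upper lug
- pin_block: grey block 50 x 50 x 50 mm fixed on the bench, origin under its centre; holds the pin upright in a 13 mm hole, 45 mm deep; flange on its top
- gauge_rod: gauge rod, 120 g; origin at the centre of the yellow handle (50 long x 16 wide x 26 high mm), which holds most of the weight; +x along the rod to the tip. Neck 12 mm diameter, black collar 38 mm diameter at x 62 to 70 mm, steel rod 9 mm diameter to the tip at x 200 mm, last 4 mm tapered. Lies level on its rest, handle centre 62 mm above the bench, tip pointing roughly to the robot's right
- collar_face (a point): centre of the collar's tip-side face, on the rod's axis, x 70 mm from the handle's centre; it meets the tube's mouth when the rod is fully in
- rod_tip (a point): tip of the gauge rod, x 200 mm from the handle's centre
- rod_rest: grey rest fixed on the bench: base 200 x 60 x 10 mm, a post 12 mm wide and 49 mm high under the handle, and a forked post 115 mm towards the tip, its prongs reaching 76 mm high; the rod lifts straight up out of it
- foam_lid: white foam slab 120 (x) x 170 (y) x 30 mm high fixed flat on the bench, origin under its centre
- amber_bottle: loose brown bottle with black cap, 48 mm wide, 95 mm high, bystander; origin under its centre
- dropper1: loose white dropper bottle with orange cap, 26 mm wide, 83 mm high, bystander; origin under its centre
- tape_roll: loose roll of tape, 85 mm wide, 19 mm high, bystander; origin under its centre
- timer: loose white bench timer, 68 x 62 x 18 mm, bystander; origin under its centre

How it is judged (in metres and radians):
On the way, in this order (a step that is already met when the one before it is completed fails the run):
1. the lock pin is fully home in the lug and let go (horizontal distance between lock_pin and lock_hole below 0.005 m and z of lock_pin in the frame of lock_hole below 0.003 m and angle between lock_pin's own z axis and vertical below 0.12 rad and contact force between lock_pin and the fingers below 0.1 N), for 0.2 s.
2. the gauge rod is in the dip tube with its collar stopped on the mouth (distance between collar_face and dip_tube below 0.009 m and z of collar_face in the frame of dip_tube below 0.004 m and angle between the x axis of gauge_rod and the z axis of dip_tube, either way round below 0.12 rad), for 0.2 s.
At the end, for the whole second after the job is handed in: The gauge rod is held still in the fingers, level within about 8.5 degrees, touching nothing else, its tip over the white foam slab and at least 50 mm above the bench; the lock pin is still fully home in the lug (flange within 3 mm of it, within 5 mm of the hole's axis, upright within 7 degrees) (angle between gauge_rod's own x axis and vertical between 1.42 and 1.72 rad and x of rod_tip in the frame of foam_lid between -0.06 and 0.06 m and y of rod_tip in the frame of foam_lid between -0.085 and 0.085 m and height (world z) of each of rod_tip, gauge_rod above 0.05 m and contact force between gauge_rod and the fingers above 1 N and linear speed of gauge_rod below 0.03 m/s and contact force between gauge_rod and pump below 0.1 N and contact force between gauge_rod and foam_lid below 0.1 N and contact force between gauge_rod and rod_rest below 0.1 N and contact force between gauge_rod and pin_block below 0.1 N and horizontal distance between lock_pin and lock_hole below 0.005 m and z of lock_pin in the frame of lock_hole below 0.003 m and angle between lock_pin's own z axis and vertical below 0.12 rad); the arm keeps its last pose, push and grip.
It fails at once if a loose bystander is knocked over or pushed more than 40 mm (angle between any of amber_bottle, dropper1's own z axis and vertical above 0.5 rad or distance of any of amber_bottle, dropper1, tape_roll, timer from where it was at the start of the episode above 0.04 m).
It also fails if it takes over 61 s, if anything falls off the work surface, if the arm or the gripper's body presses on something with over 40 N, if the wrist force passes 120 N, or if a joint passes its speed limit or range.

ROBOT

A 6-joint arm with a two-finger parallel gripper is mounted at the origin on a cart in front of the work surface, level with it; the furniture and walls round the work are solid. World frame = base frame: x ahead of the robot, y to its left, z up, the work surface at z = 0. Lengths are in mm, angles in rad, forces in N, time in s.
With the tool pointing down it reaches from about 375 to 900 mm from the base axis. Payload 3.1 kg.
Tool frame: the origin (TCP) lies between the finger pads; the fingertips stand 14 mm ahead of it and the grasp point (between the pads) lies 5 mm behind it; z points along the fingers, y is the line along which they close (so a half turn about z gives the same grasp; the last joint's range is limited). The gripper opens to 85 mm and grips with 20 to 120 N. Pads are 22 mm wide; open, the fingers measure 114 mm over their backs; the gripper's body (76 mm by 85 mm) begins 54 mm behind the grasp point. The pads swing forward as they close: fully open they stand 13 mm farther back than shut.
Start: joints at [1.004, 0.527, 1.433, -0, 1.181, -0.178], TCP at [236.304, 578.582, 245.31] pointing down, gripper open.
Joint ranges: [-3.08, 3.08], [-0.75, 2.2], [0.22, 2.44], [-1.43, 4.57], [0, 2.65], [-2.85, 2.85]. Speed limits (rad/s): [2.79, 2.79, 3.14, 3.14, 3.14, 3.14].

INTERFACE

Orientations are given as a rotation vector (axis times angle).
In Python, from plant import get_obs, read_camera, camera_model, hand_in gives the robot as it stands. The module is installed in compiled form; this text tells all that it offers.
- The arm moves only by the shell command python3 -m creep 'ROWS' [FORCE]. ROWS is a JSON object of lists of equal length, an entry for each row: "fingers": the opening in per cent of the stroke, from 0 (shut) to 100 (fully open); "travel": the shift along the tool's x, y, z in mm, a list of three; "roll": the turn about the tool's z in rad. A call has 1 to 12 rows; each row is the pose to reach, as a shift and turn from the pose commanded when the call began, along the tool's axes at that moment; what a row does not reach only later rows make up. A row lasts 1/10 s, in which the tool goes at most 50 mm and 8.59 degrees, less where a joint would pass 70% of its speed; a pose out of reach is approached as far as the arm can. A call with a gripper value outside its range is refused whole. The fingers move at their own pace and stop on an object; FORCE is the grip in N (left out, the last holds). Time passes only in rows, so rows that repeat a pose let the fingers close. It gives the time, the measured TCP pose, the force, the opening and the grip force at its end, in the units of the state.
- get_obs(): the state, without advancing time (a new reading comes with each control period).
- read_camera(name): name is "side" or "top" or "wrist"; returns the picture (384x512x3 uint8, red, green, blue); there is no depth.
- camera_model(name): a dict with "fx", "fy", "cx", "cy" (pixels), "world_to_cam" (4x4, takes a point from world to camera coordinates); the wrist camera has in their place "mount" (4x4, takes a point from camera to tool coordinates, whose origin is the TCP and whose axes are the flange's). Camera axes: x right, y up, looking along -z (the intrinsics and any distortion apply to the point x, -y, -z); pixel columns grow to the right and rows downward; lengths in mm; the calibration is good to about 2 mm. A picture is of the moment at which its call begins: read the wrist's pose just before it. camera_model takes no time and is no camera call.
- hand_in(): hands the job in; it is judged then, once.
The state is a dict: "time": time; "joint_positions": joint angles; "dq": joint speeds; "joint_torque": joint torques, N m; "eef_pos": TCP position; "orientation": TCP orientation; "contact_force": force on the tool from outside, world axes, zero at the start; "torque": the same for the moment, N m; "opening": finger opening in mm; "finger_force": force on a finger pad.
Only numpy, scipy, OpenCV 4.12 (cv2) and the standard library are available. Lean on these libraries where they do the work, as an engineer would, in place of code of your own. Each camera call takes 0.05 s, during which the arm holds its last target. There are 200 camera calls.

## Working session

There is one attempt and no reset: what is moved stays moved. The work goes in short steps, Python scripts to look and compute and a shell command to move; the robot and the scene stay as the last step left them, time stands still between calls to the robot, and variables do not carry over. Pictures are saved under pics/ and viewed, at most 10 in all, crops included, and the job is handed in when it is done.

```bash
mkdir -p pics; ls; python3 - <<'E'
from plant import *
import cv2,numpy as np
o=get_obs();print({k:np.round(v,3).tolist() for k,v in o.items()})
for n in("side","top","wrist"):
    im=read_camera(n);cv2.imwrite(f"pics/{n}0.png",im[:,:,::-1]);m=camera_model(n)
    print(n,{k:np.round(v,3).tolist() for k,v in m.items()})
E
```

```text
pics
{'time': 0.0, 'joint_positions': [1.004, 0.528, 1.434, 0.0, 1.181, -0.179], 'dq': [-0.001, 0.002, 0.0, -0.001, 0.001, -0.0], 'joint_torque': [0.0, -44.234, -17.803, -0.0, 0.008, -0.0], 'eef_pos': [235.933, 577.984, 244.313], 'orientation': [-0.605, -3.082, 0.003], 'contact_force': [0.076, -0.006, -0.429], 'torque': [-0.03, 0.012, -0.02], 'finger_force': 0.0, 'opening': 85.288}
side {'fx': 479.135, 'fy': 479.135, 'cx': 247.418, 'cy': 187.191, 'world_to_cam': [[0.851, -0.525, -0.017, -460.089], [0.332, 0.512, 0.792, -263.467], [-0.407, -0.68, 0.61, -1369.867], [0.0, 0.0, 0.0, 1.0]]}
top {'fx': 488.472, 'fy': 488.472, 'cx': 263.207, 'cy': 189.675, 'world_to_cam': [[0.001, -1.0, -0.005, -32.61], [0.975, -0.0, 0.224, -537.698], [-0.224, -0.005, 0.975, -1638.358], [0.0, 0.0, 0.0, 1.0]]}
wrist {'fx': 295.008, 'fy': 295.008, 'cx': 253.811, 'cy': 189.345, 'mount': [[-0.001, 0.965, 0.263, 66.049], [1.0, 0.0, 0.001, 0.197], [0.001, 0.263, -0.965, -129.104], [0.0, 0.0, 0.0, 1.0]]}
```

View pics/top0.png

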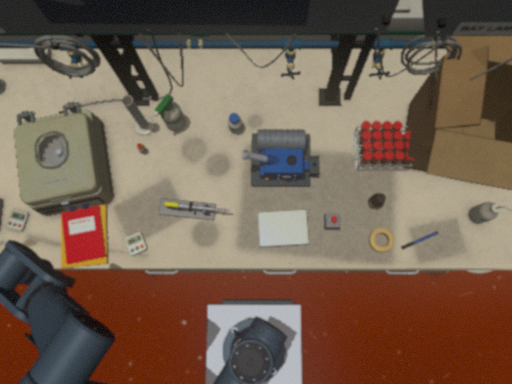

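View pics/side0.png

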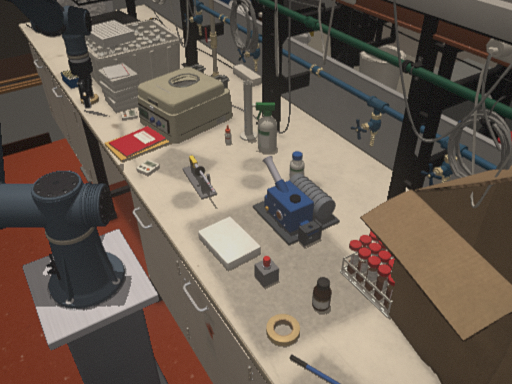

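The top view shows the pump at about (282,160) with its tube mouth near (247,155), the rod at (175–232,208), the foam at (283,228), the block with the red pin at (332,221), the amber bottle at (377,200) and the tape at (381,239). The side view shows the pin head at (266,261), the lug at (310,232) and the tube mouth at (268,161).

```bash
cat > h.py <<'E'
import numpy as np, cv2
from plant import *
from scipy.spatial.transform import Rotation as Ro
def tool():
    o=get_obs();T=np.eye(4);T[:3,:3]=Ro.from_rotvec(o["orientation"]).as_matrix();T[:3,3]=o["eef_pos"];return T
def shot(n,f=None):
    m=camera_model(n);c=tool()@m["mount"] if n=="wrist" else np.linalg.inv(m["world_to_cam"])
    im=read_camera(n)
    if f: cv2.imwrite("pics/"+f,im[:,:,::-1])
    return im,m,c
def ray(m,c,uv):
    d=np.array([(uv[0]-m["cx"])/m["fx"],-(uv[1]-m["cy"])/m["fy"],-1]);d=c[:3,:3]@d;return c[:3,3],d/np.linalg.norm(d)
def plane(m,c,uv,z):
    p,d=ray(m,c,uv);return p+d*(z-p[2])/d[2]
def tri(r1,r2):
    (p,a),(q,b)=r1,r2;s=np.linalg.lstsq(np.c_[a,-b],q-p,rcond=None)[0];x,y=p+a*s[0],q+b*s[1];return (x+y)/2,np.linalg.norm(x-y)
def proj(m,c,P):
    x=np.linalg.inv(c)@np.r_[P,1];return np.array([m["cx"]-m["fx"]*x[0]/x[2],m["cy"]+m["fy"]*x[1]/x[2]])
def hsv(im):return cv2.cvtColor(im,cv2.COLOR_RGB2HSV)
def blobs(mask,box=None,amin=8):
    k=np.zeros_like(mask)
    if box: a,b,x,y=box;k[b:y,a:x]=mask[b:y,a:x]
    else:k=mask
    cs,_=cv2.findContours(k,cv2.RETR_EXTERNAL,cv2.CHAIN_APPROX_NONE)
    return sorted([c for c in cs if cv2.contourArea(c)>=amin],key=cv2.contourArea,reverse=True)
def cen(c):
    M=cv2.moments(c);return np.array([M["m10"],M["m01"]])/M["m00"]
RED=lambda h:cv2.inRange(h,(0,130,90),(8,255,255))|cv2.inRange(h,(172,130,90),(180,255,255))
YEL=lambda h:cv2.inRange(h,(22,120,110),(34,255,255))
BLU=lambda h:cv2.inRange(h,(105,130,40),(125,255,255))
WHT=lambda h:cv2.inRange(h,(0,0,195),(180,40,255))
def move(goal,yaw=None):
    "travel in tool axes (mm) to bring TCP to goal"
    T=tool();print("TCP",T[:3,3].round(1),"toolx",T[:3,0].round(3),"-> travel",(T[:3,:3].T@(np.array(goal)-T[:3,3])).round(1),
      "" if yaw is None else "roll %.3f"%((np.arctan2(*(T[:3,:3].T@np.array([np.cos(yaw),np.sin(yaw),0]))[[1,0]])+np.pi/2)%np.pi-np.pi/2))
E
python3 - <<'E'
from h import *
A=shot("top");B=shot("side");H=[hsv(A[0]),hsv(B[0])]
def t(name,f,b1,b2,z):
    for M,h,b in((A,H[0],b1),(B,H[1],b2)):
        for c in blobs(f(h),b,4)[:2]:
            r=cv2.minAreaRect(c);print(name,"area",cv2.contourArea(c),"px",cen(c).round(1),"->",plane(*M[1:],cen(c),z).round(0)[:2],"corners",[plane(*M[1:],p,z).round(0)[:2].tolist() for p in cv2.boxPoints(r)])
t("pin",RED,(315,205,350,235),(250,250,285,275),82)
t("yel",YEL,(150,195,215,220),(180,145,215,180),62)
t("foam",WHT,(250,205,320,250),(190,210,265,270),30)
t("blue",BLU,(240,125,325,190),(250,170,330,245),102)
for n,a,b,z in (("mouth",(247,155),(268,161),165),("tip",(231,213),(214,206),62),("bottle",(377,200),(321,290),60)):
    print(n,tri(ray(*A[1:],a),ray(*B[1:],b)))
E
```

```text
pin area 15.5 px [333.9 218.8] -> [ 432. -272.] corners [[424.0, -265.0], [441.0, -266.0], [441.0, -279.0], [424.0, -279.0]]
pin area 38.0 px [265.8 260.1] -> [ 429. -278.] corners [[431.0, -261.0], [445.0, -270.0], [427.0, -298.0], [413.0, -290.0]]
yel area 49.5 px [170.8 204.2] -> [486. 287.] corners [[481.0, 311.0], [498.0, 310.0], [492.0, 264.0], [475.0, 265.0]]
yel area 22.0 px [192.6 158.8] -> [494. 300.] corners [[489.0, 323.0], [505.0, 329.0], [498.0, 280.0], [484.0, 274.0]]
foam area 1434.5 px [228.8 239.2] -> [ 410. -105.] corners [[344.0, -24.0], [465.0, 37.0], [474.0, -177.0], [363.0, -222.0]]
blue area 749.5 px [284.4 161.1] -> [ 629. -105.] corners [[673.0, -21.0], [672.0, -170.0], [583.0, -168.0], [583.0, -22.0]]
blue area 18.0 px [306.3 165.1] -> [ 615. -180.] corners [[626.0, -173.0], [626.0, -186.0], [604.0, -186.0], [604.0, -172.0]]
blue area 139.0 px [298.  202.5] -> [ 634. -146.] corners [[600.0, -119.0], [690.0, -107.0], [671.0, -165.0], [585.0, -176.0]]
blue area 11.5 px [283.6 199.1] -> [ 607. -108.] corners [[596.0, -100.0], [623.0, -88.0], [622.0, -114.0], [595.0, -126.0]]
mouth (array([633.90571123,  20.83817481, 160.01370015]), np.float64(1.3768578644789775))
tip (array([462.79803219,  83.12896503,   6.12581755]), np.float64(4.93723310545521))
bottle (array([ 502.46911371, -426.70889476,   59.42630931]), np.float64(2.489894709423987))
```

```bash
python3 -m creep '{"fingers":[100,100,100,100,100,100,100,100,100,100,100,100],"travel":[[-30,-25,-5],[-65,-50,-10],[-100,-80,-15],[-135,-105,-22],[-170,-135,-28],[-205,-160,-33],[-240,-190,-40],[-275,-215,-45],[-310,-245,-50],[-341,-269,-56],[-341,-269,-56],[-341,-269,-56]],"roll":[-0.05,-0.1,-0.15,-0.2,-0.25,-0.3,-0.35,-0.39,-0.39,-0.39,-0.39,-0.39]}' | tail -c 600
python3 - <<'E'
from h import *
W=shot("wrist","w1.png");print(tool().round(3).tolist())
E
```

```text
time: 1.45
eef_pos: [450.5, 200.0, 301.3]
orientation: [-0.001, -3.141, -0.001]
contact_force: [-0.1, -0.0, 0.2]
opening: 85.4
finger_force: 0.0
[[-1.0, -0.002, -0.001, 449.742], [-0.002, 1.0, 0.0, 200.758], [0.001, 0.0, -1.0, 301.09], [0.0, 0.0, 0.0, 1.0]]
```

View pics/w1.png

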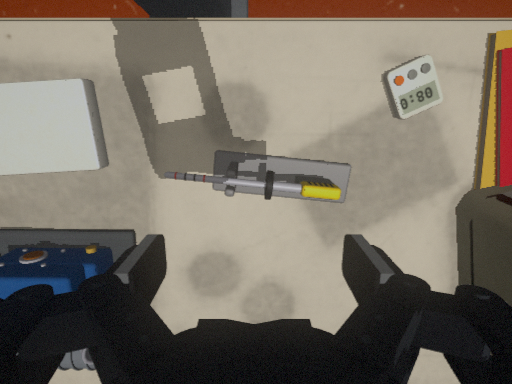

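The wrist view shows the yellow handle at (322,192), the collar at (269,184), the rod tip at (166,175), the foam edge at the left, the timer well away at (413,88), and the pump's corner at lower left.

```bash
python3 - <<'E'
from h import *
im=cv2.imread("pics/w1.png")[:,:,::-1].copy();m=camera_model("wrist");T=tool();c=T@m["mount"];h=hsv(im)
b=blobs(YEL(h),(270,170,370,215))[0];r=cv2.minAreaRect(b);P=np.array([plane(m,c,p,73)[:2] for p in cv2.boxPoints(r)])
hc=P.mean(0);tip=plane(m,c,(164,175),62)[:2];col=plane(m,c,(269,184),62)[:2]
print("handle",hc.round(1),P.round(1).tolist(),"tip",tip.round(1),"dist",np.linalg.norm(tip-hc),"col",col.round(1),np.linalg.norm(col-hc),"yaw",np.arctan2(*(tip-hc)[::-1]))
E
python3 -m creep '{"fingers":[100,100,100,100,100,100,100,100,100,100,100],"travel":[[-2,-45,0],[-4,-90,0],[-6,-135,0],[-8,-180,0],[-10,-225,0],[-12,-270,0],[-14,-315,0],[-17,-360,0],[-20,-400,0],[-20,-400,0],[-20,-400,0]],"roll":[0,0,0,0,0,0,0,0,0,0,0]}' | tail -c 600
python3 - <<'E'
from h import *
W=shot("wrist","w2.png");print(tool().round(3).tolist())
E
```

```text
handle [483.8 284.6] [[489.8, 259.8], [473.6, 260.4], [477.8, 309.2], [494.0, 309.1]] tip [464.8  86. ] dist 199.54903275393727 col [476.5 220.2] 64.84149685890924 yaw -1.666382611430502
time: 2.6
eef_pos: [471.1, -198.3, 300.7]
orientation: [0.004, -3.14, -0.003]
contact_force: [0.2, 0.0, 0.1]
opening: 85.4
finger_force: 0.0
[[-1.0, -0.004, -0.001, 470.908], [-0.004, 1.0, 0.002, -197.476], [0.001, 0.002, -1.0, 300.764], [0.0, 0.0, 0.0, 1.0]]
```

View pics/w2.png

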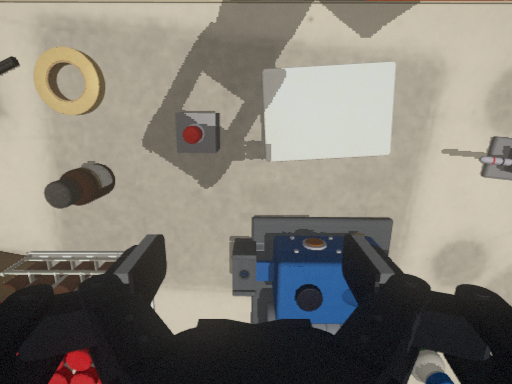

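The red pin head is at (193,134), the foam at (264–395,65–160), the lug at about (243,266), the case with its cap at (310,298), and the amber bottle at (80,187), clear of the lug.

```bash
python3 - <<'E'
from h import *
im=cv2.imread("pics/w2.png")[:,:,::-1].copy();m=camera_model("wrist");c=tool()@m["mount"];h=hsv(im)
b=blobs(RED(h),(170,110,220,155))[0];print("pin",cen(b),cv2.minEnclosingCircle(b),plane(m,c,cen(b),80).round(1))
f=blobs(WHT(h)|cv2.inRange(h,(0,0,170),(180,45,255)),(255,55,405,170))[0];q=cv2.boxPoints(cv2.minAreaRect(f));print("foam",[plane(m,c,p,30).round(0)[:2].tolist() for p in q],plane(m,c,q.mean(0),30).round(0))
a=plane(m,c,(252,217),10);d=plane(m,c,(391,221),10);print("plate front",a.round(1),d.round(1),"yaw",np.arctan2(*(a-d)[[1,0]]))
k=cv2.resize(im[220:310,215:335],None,fx=6.5,fy=6.5,interpolation=cv2.INTER_CUBIC)
cv2.imwrite("pics/c2.png",cv2.convertScaleAbs(k,alpha=1.8,beta=10)[:,:,::-1])
E
```

```text
pin [191.86764706 134.17086835] ((191.92308044433594, 134.07691955566406), 9.328108787536621) [ 433.1 -269.9   80. ]
foam [[339.0, -196.0], [339.0, -10.0], [484.0, 10.0], [484.0, -196.0]] [408. -98.  30.]
plate front [ 562.  -199.7   10. ] [567.9  11.5  10. ] yaw -1.598780408250155
```

View pics/c2.png

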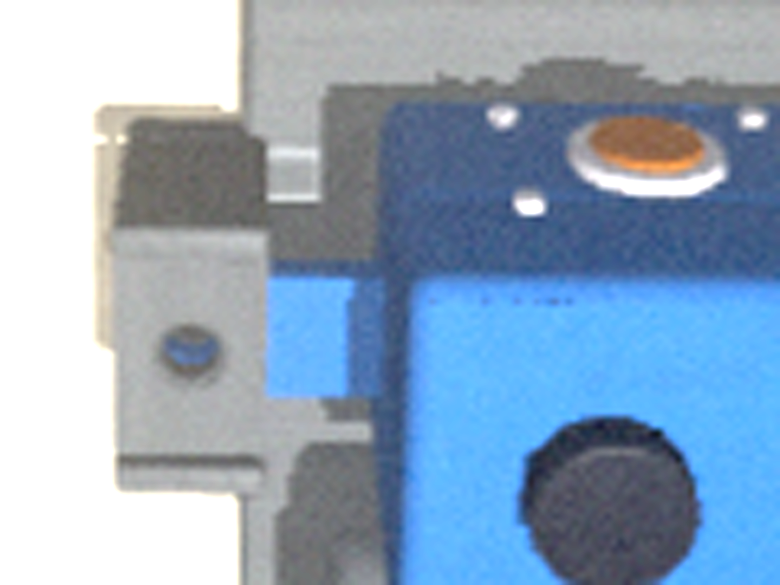

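The hole shows clearly at full-frame (244.2,273.8), with the blue tongue visible through it. The case front runs parallel to the lug.

```bash
python3 - <<'E'
from h import *
m=camera_model("wrist");c=tool()@m["mount"]
H=plane(m,c,(244.2,273.8),55);print("hole",H.round(1))
print("cap(pump 0,0?)",plane(m,c,(309.5,298),112).round(1))
for p in((264,69),(394,63),(391,155),(271,160)):print("foam",plane(m,c,p,30).round(0))
e=np.array([215,220]);A=plane(m,c,np.array([412,282])/6.5+e,102);B=plane(m,c,np.array([770,275])/6.5+e,102);print("case edge",A.round(1),B.round(1),np.arctan2(*(A-B)[[1,0]]))
px=np.array([np.cos(-1.599),np.sin(-1.599)]);print("centre",H[:2]-118*px,"mouth",H[:2]-243*px)
move((433.1,-269.9,150))
E
```

```text
hole [ 631.4 -210.5   55. ]
cap(pump 0,0?) [ 630.5 -127.8  112. ]
foam [ 356. -185.   30.]
foam [348. -21.  30.]
foam [464. -10.  30.]
foam [ 472. -174.   30.]
case edge [ 588.5 -166.6  102. ] [586.8 -98.6 102. ] -1.5466706136169373
centre [634.7262725  -92.55406241] mouth [638.25126429  32.39622544]
TCP [ 470.9 -197.5  300.8] toolx [-1.    -0.004  0.001] -> travel [ 37.9 -72.6 150.7]
```

```bash
python3 -m creep '{"fingers":[100,80,70,70,70,70],"travel":[[10,-20,40],[20,-40,80],[30,-60,120],[37.9,-72.6,150],[37.9,-72.6,150],[37.9,-72.6,150]],"roll":[0,0,0,0,0,0]}' | head -3
python3 - <<'E'
from h import *
im,m,c=shot("wrist","w3.png");h=hsv(im);b=blobs(RED(h))[0];(x,y),r=cv2.minEnclosingCircle(b)
print(cen(b),x,y,r,cv2.boundingRect(b),plane(m,c,cen(b),82).round(1));move((433.1,-269.9,73))
E
```

```text
time: 3.25
eef_pos: [433.8, -270.3, 151.6]
orientation: [0.006, -3.141, -0.002]
[251.33531011 201.31776625] 251.0 201.0 16.278919219970703 (237, 185, 29, 33) [ 430.5 -272.1   82. ]
TCP [ 434.5 -270.8  152.5] toolx [-1.    -0.004 -0.001] -> travel [ 1.5  1.  79.5]
```

View pics/w3.png

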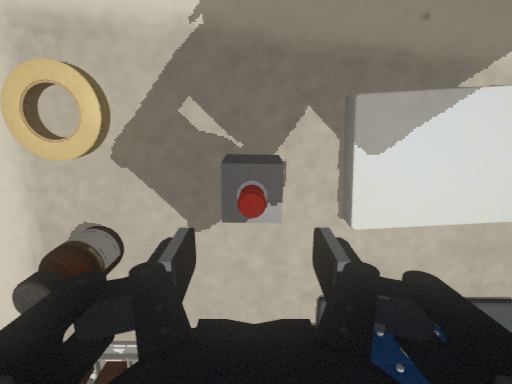

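The pin head sits at (251,203) in its block, midway between the open fingers, with nothing close by.

```bash
python3 -m creep '{"fingers":[70,70,70,0,0,0,0,0,0],"travel":[[2,-1,35],[2,-1,70],[2,-1,79],[2,-1,79],[2,-1,79],[2,-1,79],[2,-1,79],[2,-1,79],[2,-1,79]],"roll":[0,0,0,0,0,0,0,0,0]}' 40
python3 -m creep '{"fingers":[0,0,0,0],"travel":[[0,0,-40],[0,0,-85],[0,0,-100],[0,0,-100]],"roll":[0,0,0,0]}'
python3 - <<'E'
from h import *
im,m,c=shot("wrist","w4.png");h=hsv(im);b=blobs(RED(h))[0];T=tool();print(cen(b),cv2.boundingRect(b))
g=plane(m,c,cen(b),T[2,3]+14);print("pin top",g.round(1),"in tool",(T[:3,:3].T@(g-T[:3,3])).round(1))
move((631.4,-210.5,T[2,3]))
E
```

```text
time: 4.2
eef_pos: [432.6, -273.6, 74.3]
orientation: [-0.003, 3.138, -0.003]
contact_force: [0.8, 2.4, 7.1]
opening: 18.4
finger_force: 39.0
time: 4.6
eef_pos: [432.9, -274.5, 175.7]
orientation: [-0.004, 3.136, -0.009]
contact_force: [0.8, -0.7, -1.1]
opening: 18.5
finger_force: 39.5
[253.77863248 250.90246914] (234, 222, 40, 57)
pin top [ 426.4 -274.5  187.9] in tool [  5.5  -0.9 -14. ]
TCP [ 431.9 -273.6  173.9] toolx [-1.    -0.002 -0.003] -> travel [-199.6   62.7    0.4]
```

```bash
python3 -m creep '{"fingers":[0,0,0,0,0,0,0],"travel":[[-45,15,0],[-90,29,0],[-135,43,0],[-180,57,0],[-199.6,63,0],[-199.6,63,24],[-199.6,63,24]],"roll":[0,0,0,0,0,0,0]}'
python3 - <<'E'
from h import *
im,m,c=shot("wrist");cv2.imwrite("pics/c5.png",cv2.resize(cv2.convertScaleAbs(im[150:300,170:340],alpha=1.8,beta=10),None,fx=4,fy=4,interpolation=cv2.INTER_CUBIC)[:,:,::-1])
T=tool();print(T.round(3).tolist());np.save("c5.npy",T)
for z in (55,): print(proj(m,c,(631.4,-210.5,z)))
for d in (-8,64):print("axis at tool z",d,proj(m,c,(T@[0,0,d,1])[:3]))
E
```

```text
time: 5.35
eef_pos: [628.2, -207.4, 143.1]
orientation: [0.005, -3.132, -0.007]
contact_force: [-0.8, 0.7, -0.8]
opening: 18.4
finger_force: 39.5
[[-1.0, -0.003, -0.008, 628.419], [-0.003, 1.0, 0.004, -208.11], [0.008, 0.004, -1.0, 144.577], [0.0, 0.0, 0.0, 1.0]]
[249.39189709 203.03930022]
axis at tool z -8 [252.36395501 261.52704256]
axis at tool z 64 [252.8474566  209.34099668]
```

View pics/c5.png

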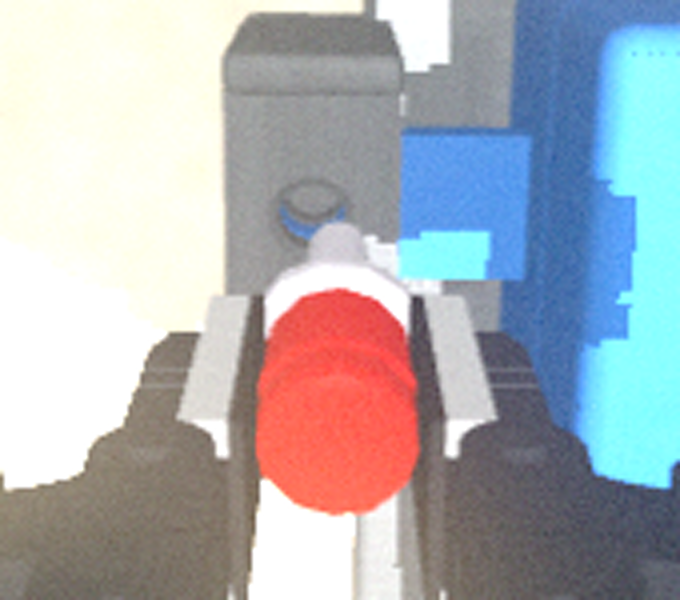

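The red grip is held upright, its shank tip at about (254,207); the hole is at (248.3,202.7), so the pin needs a few mm towards −y. The arm may still have been settling, so I settle, lower and look again.

```bash
python3 -m creep '{"fingers":[0,0,0,0,0],"travel":[[1,-1,10],[1.5,-1.3,20],[1.5,-1.3,20],[1.5,-1.3,20],[1.5,-1.3,20]],"roll":[0,0,0,0,0]}'
python3 - <<'E'
from h import *
im,m,c=shot("wrist");cv2.imwrite("pics/c6.png",cv2.resize(cv2.convertScaleAbs(im[170:290,190:330],alpha=1.8,beta=10),None,fx=5,fy=5,interpolation=cv2.INTER_CUBIC)[:,:,::-1])
z=np.mean([get_obs()["eef_pos"][2]]);M=m["mount"];print(z)
for d in (-8,22,64,z-55):print("axis at tool z",d,proj(m,M,(0,0,d)),proj(m,M,(5,5,d)))
E
```

```text
time: 5.9
eef_pos: [629.6, -211.3, 128.9]
orientation: [-0.003, 3.141, -0.001]
contact_force: [0.5, 0.4, -1.3]
opening: 18.7
finger_force: 39.5
128.97594041700359
axis at tool z -8 [253.94595183 259.47465407] [265.04202086 249.45199817]
axis at tool z 22 [253.9628772  232.79024209] [263.07396412 224.34351406]
axis at tool z 64 [253.97848907 208.17666063] [261.26475457 201.26160369]
axis at tool z 73.97594041700359 [253.98132525 203.70516016] [260.93670684 197.07636799]
```

View pics/c6.png

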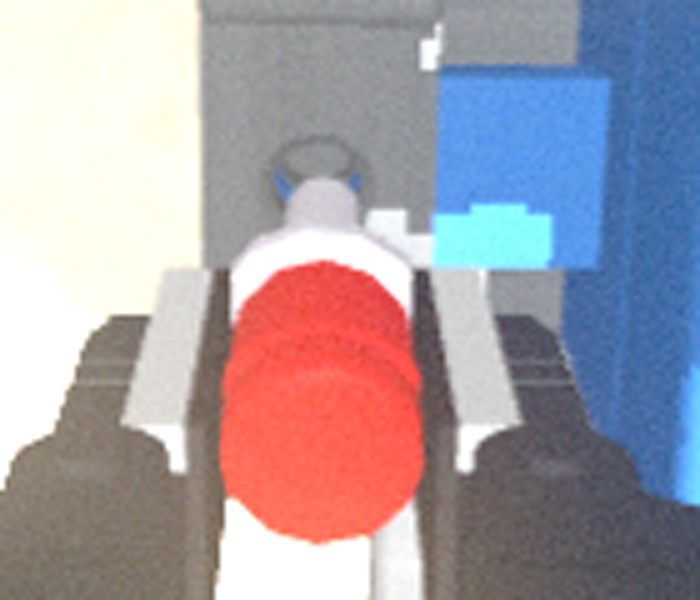

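The hole centre is at about (254.1,205.6) and the shank at u 254.3, so it is aligned sideways. The pin needs about 1.3 mm towards the robot.

```bash
python3 -m creep '{"fingers":[0,0,0,0,0,0],"travel":[[1.3,0,0],[1.3,0,6],[1.3,0,12],[1.3,0,18],[1.3,0,24],[1.3,0,24]],"roll":[0,0,0,0,0,0]}'
```

```text
time: 6.55
eef_pos: [628.7, -211.3, 103.3]
orientation: [-0.003, 3.14, -0.001]
contact_force: [2.4, -0.9, -2.8]
opening: 18.3
finger_force: 39.4
```

```bash
python3 -m creep '{"fingers":[0,0,0,0,0,0,0],"travel":[[0,0,6],[0,0,12],[0,0,18],[0,0,23],[0,0,25],[0,0,25],[0,0,25]],"roll":[0,0,0,0,0,0,0]}'
```

```text
time: 7.25
eef_pos: [629.1, -211.3, 79.5]
orientation: [-0.003, 3.139, -0.002]
contact_force: [5.2, -2.4, 0.6]
opening: 18.5
finger_force: 39.8
```

```bash
python3 -m creep '{"fingers":[0,0,0,40,40,40,40],"travel":[[0,0,1],[0,0,2],[0,0,2],[0,0,0],[0,0,0],[0,0,0],[0,0,0]],"roll":[0,0,0,0,0,0,0]}'
python3 -m creep '{"fingers":[40,40,40,40,40],"travel":[[0,0,-45],[0,0,-90],[0,0,-130],[0,0,-170],[0,0,-170]],"roll":[0,0,0,0,0]}'
python3 - <<'E'
from h import *
S=shot("side");W=shot("wrist")
a=cv2.resize(S[0][130:270,230:360],None,fx=3.5,fy=3.5,interpolation=cv2.INTER_CUBIC);b=cv2.resize(W[0][100:270,180:430],(0,0),fx=1.4,fy=1.4)
k=np.zeros((500,820,3),np.uint8);k[:a.shape[0],:a.shape[1]]=a;k[:b.shape[0],460:460+b.shape[1]]=b
cv2.imwrite("pics/c7.png",cv2.convertScaleAbs(k[:,:800],alpha=1.5)[:,:,::-1])
im,m,c=W;bb=blobs(RED(hsv(im)),(200,120,310,260))[0];print("pin",cv2.boundingRect(bb),plane(m,c,cen(bb),85),plane(m,c,cen(bb),80))
E
```

```text
time: 7.95
eef_pos: [626.8, -210.3, 78.4]
orientation: [0.004, -3.139, -0.002]
contact_force: [-0.7, -0.7, -0.1]
opening: 34.3
finger_force: 0.0
time: 8.45
eef_pos: [631.0, -212.4, 256.1]
orientation: [-0.004, 3.131, -0.009]
contact_force: [-0.1, -1.2, -0.0]
opening: 34.1
finger_force: 0.0
pin (245, 164, 20, 22) [ 629.13214874 -211.52278227   85.        ] [ 630.25291427 -211.5267197    80.        ]
```

View pics/c7.png

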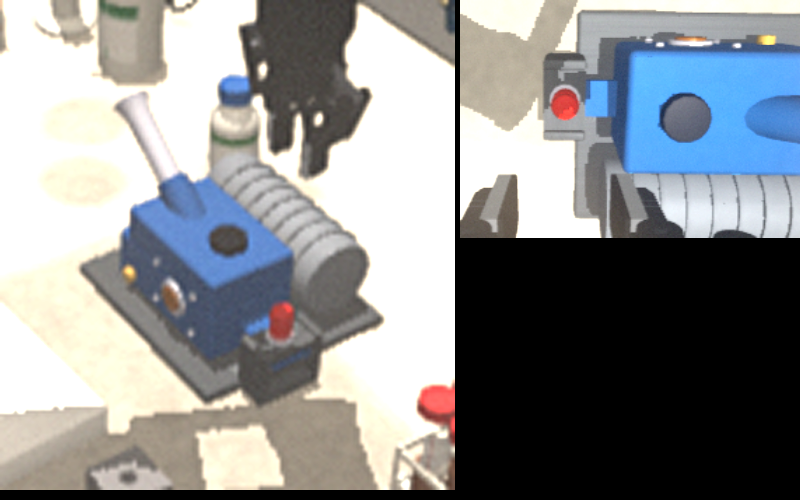

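The pin stands upright with its flange on the lug. The tube mouth shows at side-camera (267.4,158.6). Next the mouth, on the way to the rod.

```bash
python3 -m creep '{"fingers":[100,100,100,100,100,100,100,100],"travel":[[12,45,-15],[24,90,-30],[36,135,-46],[48,180,-46],[60,225,-46],[71,272,-46],[71,272,-46],[71,272,-46]],"roll":[0,0,0,0,0,0,0,0]}'
python3 - <<'E'
from h import *
S=shot("side");W=shot("wrist");T=tool();np.save("T8.npy",T)
a=cv2.resize(S[0][145:215,250:320],None,fx=4.5,fy=4.5,interpolation=cv2.INTER_CUBIC);b=cv2.resize(W[0][180:330,110:340],(0,0),fx=2,fy=2)
k=np.zeros((330,800,3),np.uint8);k[:a.shape[0],:a.shape[1]]=a;k[:b.shape[0],330:330+b.shape[1]]=b
cv2.imwrite("pics/c8.png",cv2.convertScaleAbs(k,alpha=1.6)[:,:,::-1]);cv2.imwrite("pics/w8.png",W[0][:,:,::-1])
print(T.round(3).tolist(),proj(*W[1:],(638,32,165)))
E
```

```text
time: 9.35
eef_pos: [555.2, 62.0, 293.5]
orientation: [0.008, -3.138, 0.0]
contact_force: [-0.5, -0.6, 0.6]
opening: 85.4
finger_force: 0.0
[[-1.0, -0.002, -0.002, 556.322], [-0.002, 1.0, -0.0, 60.129], [0.002, -0.0, -1.0, 294.105], [0.0, 0.0, 0.0, 1.0]] [224.26806119 266.86851469]
```

View pics/c8.png

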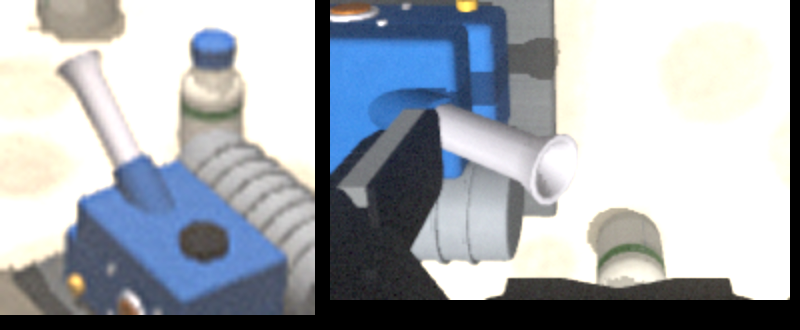

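The wrist camera sees the tube mouth's rim centred at (223.5,264.5), close to the (224,267) predicted from the hole; the side camera has it at (267.8,159.7).

```bash
python3 - <<'E'
from h import *
T=np.load("T8.npy");T[:3,:3]=np.diag([-1,1,-1.])
m=camera_model("wrist");c=T@m["mount"];ms=camera_model("side");cs=np.linalg.inv(ms["world_to_cam"]);mt=camera_model("top");ct=np.linalg.inv(mt["world_to_cam"])
a=plane(m,c,(223.5,264.5),165);print("mouth",a.round(1),tri(ray(m,c,(223.5,264.5)),ray(ms,cs,(267.8,159.7))))
H=np.array([630.5,-211.5]);d=a[:2]-H;print(np.linalg.norm(d),"yaw of -px",np.arctan2(d[1],d[0]))
# case top left and motor edges: case edge line in crop
e=lambda x,y:((x-330)/2+110,y/2+180)
A=plane(m,c,e(470,25),102);B=plane(m,c,e(462,170),102);print("case left edge",A.round(1),B.round(1),np.arctan2(*(B-A)[[1,0]]))
A=plane(m,c,e(555,5),10);B=plane(m,c,e(557,213),10);print("plate left edge",A.round(1),B.round(1),np.arctan2(*(B-A)[[1,0]]))
print("bottle",plane(m,c,e(632,240),80).round(0))
move((486.5,270,150),-1.666+np.pi/2)
E
```

```text
mouth [636.5  30.4 165. ] (array([640.02306013,  29.63688916, 158.20159465]), np.float64(0.4938445539544384))
241.9415818464912 yaw of -px 1.5461782103084212
case left edge [581.4 -23.6 102. ] [672.8 -34.6 102. ] -0.11887813366227173
plate left edge [592.5  14.7  10. ] [763.2  11.4  10. ] -0.019179942423010972
bottle [738.  69.  80.]
TCP [556.3  60.1 294.1] toolx [-1.    -0.002  0.002] -> travel [ 69.2 210.  144.2] roll 0.097
```

```bash
python3 -m creep '{"fingers":[100,80,60,50,50,50,50,50,50,50,50,50],"travel":[[8,25,0],[16,50,5],[24,75,20],[32,100,40],[40,125,60],[48,150,80],[56,175,95],[64,200,110],[73,224,125],[73,224,140],[73,224,144],[73,224,144]],"roll":[0.14,0.28,0.42,0.56,0.70,0.84,0.98,1.12,1.26,1.40,1.54,1.66]}'
python3 -m creep '{"fingers":[50,50,50],"travel":[[0,0,0],[0,0,0],[0,0,0]],"roll":[0,0,0]}'
python3 - <<'E'
from h import *
im,m,c=shot("wrist","w9.png");b=blobs(YEL(hsv(im)))[0];r=cv2.minAreaRect(b);T=tool();print(r)
print([(T[:3,:3].T@(plane(m,c,p,74)-T[:3,3])).round(1)[:2].tolist() for p in cv2.boxPoints(r)]);move((483,284,65),-1.66);print(get_obs()["joint_positions"])
E
```

```text
time: 10.65
eef_pos: [483.3, 283.2, 149.5]
orientation: [-2.323, -2.113, 0.005]
contact_force: [0.3, -0.4, -0.3]
opening: 42.4
finger_force: 0.0
time: 10.95
eef_pos: [483.6, 284.1, 151.2]
orientation: [2.316, 2.123, 0.0]
contact_force: [-0.1, -0.2, -0.1]
opening: 42.8
finger_force: 0.0
((255.5, 198.0), (68.0, 21.0), 90.0)
[[28.6, -5.8], [28.6, 9.1], [-23.4, 9.6], [-23.4, -6.2]]
TCP [483.5 284.3 151.3] toolx [0.087 0.996 0.   ] -> travel [-0.3 -0.5 86.3] roll 0.002
[ 3.32303938e-01  5.69796879e-01  1.68201106e+00 -8.17299859e-05
  8.89570607e-01  4.19081390e-01]
```

```bash
python3 -m creep '{"fingers":[50,50,50,0,0,0,0,0,0],"travel":[[2,1.5,40],[2,1.5,80],[2,1.5,86],[2,1.5,86],[2,1.5,86],[2,1.5,86],[2,1.5,86],[2,1.5,86],[2,1.5,86]],"roll":[0,0,0,0,0,0,0,0,0]}' 60
python3 -m creep '{"fingers":[0,0,0,0,0,0,0],"travel":[[0,0,-15],[0,0,-40],[0,0,-80],[0,0,-120],[0,0,-150],[0,0,-150],[0,0,-150]],"roll":[0,0,0,0,0,0,0]}'
python3 - <<'E'
from h import *
W=shot("wrist","w10.png");S=shot("side","s10.png");P=shot("top","t10.png")
b=blobs(YEL(hsv(W[0])))[0];print("wrist",cv2.minAreaRect(b))
for n,M,bx in(("side",S,(150,60,300,200)),("top",P,(130,150,240,230))):
    for b in blobs(YEL(hsv(M[0])),bx,4)[:2]:print(n,cv2.minAreaRect(b),cv2.contourArea(b))
T=tool();print(T[:3,3])
for n,M in(("side",S),("top",P)):print(n,"handle/tip expected",proj(*M[1:],(T@[0,0,3,1])[:3]),proj(*M[1:],(T@[-200,0,3,1])[:3]))
E
```

```text
time: 11.9
eef_pos: [485.4, 287.0, 66.6]
orientation: [2.315, 2.122, 0.003]
contact_force: [-0.6, -0.1, 6.8]
opening: 14.7
finger_force: 60.9
time: 12.6
eef_pos: [484.4, 286.6, 215.7]
orientation: [2.316, 2.123, 0.001]
contact_force: [0.6, 0.8, -1.8]
opening: 14.8
finger_force: 60.1
wrist ((253.5, 261.0), (96.0, 33.0), 90.0)
side ((188.94998168945312, 123.85001373291016), (6.008327484130859, 1.8973664045333862), 71.56504821777344) 4.0
[483.34437957 286.16041474 213.50286145]
side handle/tip expected [187.98148266 125.5421262 ] [211.1519283  154.19575257]
top handle/tip expected [162.0888479  195.87523692] [225.03386511 201.24812864]
```

```bash
cat > pitch.py <<'E'
# sum of |image - background| along candidate rod lines at several pitches (handle point known), side camera
from h import *
import sys
def pitch(bg,im,m,c,T,az,rng,off=0):
    d=cv2.GaussianBlur(cv2.absdiff(bg,im).max(2).astype(np.float32),(3,3),0);h=(T@[off,0,3,1])[:3];out=[]
    for a in rng:
        u=np.array([np.cos(a)*np.cos(az),np.cos(a)*np.sin(az),-np.sin(a)])
        p=np.array([proj(m,c,h+u*s) for s in np.linspace(80,196,40)],np.float32)
        out.append(cv2.remap(d,p[None,:,0],p[None,:,1],cv2.INTER_LINEAR).mean())
    return np.array(out)
E
python3 - <<'E'
from pitch import *
m=camera_model("side");c=np.linalg.inv(m["world_to_cam"]);T=tool()
bg=cv2.imread("pics/side0.png");im=cv2.imread("pics/s10.png");r=np.radians(np.arange(-20,50,4))
o=pitch(bg,im,m,c,T,np.arctan2(-T[1,0],-T[0,0]),r,2);print(dict(zip(np.degrees(r).round().astype(int).tolist(),o.round(0).tolist())))
E
```

```text
{-20: 8.0, -16: 27.0, -12: 36.0, -8: 33.0, -4: 47.0, 0: 63.0, 4: 35.0, 8: 14.0, 12: 7.0, 16: 5.0, 20: 5.0, 24: 5.0, 28: 5.0, 32: 5.0, 36: 9.0, 40: 17.0, 44: 29.0, 48: 37.0}
```

```bash
python3 - <<'E'
from h import *
m=camera_model("top");c=np.linalg.inv(m["world_to_cam"])
for n,p,z in(("green bottle base",(177,126),0),("green bottle mid",(170,110),150),("dropper",(142,149),60),("blue cap bottle",(235,120),90)):print(n,plane(m,c,p,z).round(0))
s=camera_model("side");cs=np.linalg.inv(s["world_to_cam"]);print(plane(s,cs,(267,152),0).round(0), tri(ray(m,c,(164,103)),ray(s,cs,(265,103))))
move((642.7,260.9,166),1.546)
E
```

```text
green bottle base [795. 289.   0.]
green bottle mid [797. 286. 150.]
dropper [686. 398.  60.]
blue cap bottle [784.  67.  90.]
[796. 268.   0.] (array([803.33007802, 297.08217036, 198.24393946]), np.float64(2.153129154459443))
TCP [483.3 286.2 213.5] toolx [ 0.087  0.996 -0.002] -> travel [-11.2 161.1  46.9] roll -0.062
```

```bash
python3 -m creep '{"fingers":[0,0,0,0,0,0,0,0,0],"travel":[[-3,30,0],[-5,65,0],[-8,100,0],[-10,135,10],[-11,160,25],[-11,160,40],[-11,160,48],[-11,160,48],[-11,160,48]],"roll":[-0.02,-0.04,-0.063,-0.063,-0.063,-0.063,-0.063,-0.063,-0.063]}'
python3 -m creep '{"fingers":[0,0,0],"travel":[[0,0,0],[0,0,0],[0,0,0]],"roll":[0,0,0]}' 30
python3 - <<'E'
from pitch import *
im,m,c=shot("side","s11.png");T=tool();bg=cv2.imread("pics/side0.png");im=cv2.imread("pics/s11.png");r=np.radians(np.arange(-12,20,3))
print(pitch(bg,im,m,c,T,np.arctan2(-T[1,0],-T[0,0]),r,2).round(0));move((637+194*.0247,31+194,166),1.546)
E
```

```text
time: 13.65
eef_pos: [641.8, 262.2, 166.9]
orientation: [-2.246, -2.195, 0.003]
contact_force: [0.3, 0.1, -0.7]
opening: 14.9
finger_force: 60.1
time: 13.95
eef_pos: [643.2, 262.1, 168.3]
orientation: [2.247, 2.195, 0.002]
contact_force: [0.6, -0.4, -0.9]
opening: 14.7
finger_force: 60.1
[26. 27. 29. 40. 50. 31. 15. 11.  9.  8.  8.]
TCP [643.2 262.  168.2] toolx [0.024 1.    0.   ] -> travel [-37.   -0.5   2.1] roll 0.001
```

```bash
python3 -m creep '{"fingers":[0,0,0,0,0],"travel":[[-10,-0.5,1.5],[-20,-0.5,1.5],[-30,-0.5,1.5],[-37,-0.5,1.5],[-37,-0.5,1.5]],"roll":[0,0,0,0,0]}' 30
```

```text
time: 14.5
eef_pos: [641.9, 223.1, 165.8]
orientation: [2.25, 2.192, -0.001]
contact_force: [0.1, 0.2, -0.9]
opening: 14.6
finger_force: 60.1
```

```bash
python3 -m creep '{"fingers":[1,1,1,1,1,1,1],"travel":[[-0.5,0,-7],[-1.3,0,-15],[-3,0,-23],[-5,0,-31],[-8,0,-39],[-11.5,0,-46],[-11.5,0,-46]],"roll":[0,0,0,0,0,0,0]}' 30
python3 - <<'E'
from pitch import *
im,m,c=shot("side","s12.png");T=tool();bg=cv2.imread("pics/side0.png");im=cv2.imread("pics/s12.png");r=np.radians(np.arange(-3,34,3))
print(pitch(bg,im,m,c,T,np.arctan2(-T[1,0],-T[0,0]),r,2).round(0))
E
```

```text
time: 15.2
eef_pos: [641.7, 215.5, 213.9]
orientation: [-2.247, -2.193, -0.008]
contact_force: [-0.3, 5.5, -2.2]
opening: 14.8
finger_force: 59.2
[17. 13.  9. 19. 38. 26. 11.  8.  7.  7.  7.  7.  7.]
```

```bash
python3 - <<'E'
from pitch import *
import pitch as P
m=camera_model("side");c=np.linalg.inv(m["world_to_cam"]);T=tool();bg=cv2.imread("pics/side0.png");im=cv2.imread("pics/s12.png")
d=cv2.absdiff(bg,im).max(2).astype(np.float32);h=(T@[0,0,3,1])[:3];az=np.arctan2(-T[1,0],-T[0,0]);b=blobs(YEL(hsv(im[:,:,::-1].copy())),(150,60,320,220),3)
print(T[:3,3].round(1),[cen(x).round(1) for x in b],"exp handle",proj(m,c,h).round(1))
# per-station: transverse centroid of the difference, relative to the level line -> height of the rod axis
for s in range(80,205,12):
    q=h+s*np.array([np.cos(az)*.98,np.sin(az)*.98,0]);zs=np.arange(-60,15,1.);p=np.array([proj(m,c,q+[0,0,z]) for z in zs],np.float32)
    v=cv2.remap(d,p[None,:,0],p[None,:,1],cv2.INTER_LINEAR)[0];v=np.where(v>25,v,0);print(s,"z",zs[v>0].min() if v.any() else None,zs[v>0].max() if v.any() else None,"cen %.1f"%((v*zs).sum()/max(v.sum(),1)))
E
```

```text
[641.4 215.5 213.4] [array([240.2, 120.5])] exp handle [238.4 121.5]
80 z -19.0 14.0 cen 4.2
92 z -6.0 14.0 cen 5.0
104 z 4.0 14.0 cen 9.5
116 z -29.0 -21.0 cen -25.2
128 z -29.0 -14.0 cen -21.9
140 z -31.0 -14.0 cen -22.2
152 z -32.0 -17.0 cen -24.4
164 z -34.0 -21.0 cen -27.7
176 z -41.0 -23.0 cen -31.0
188 z -39.0 -24.0 cen -31.2
200 z None None cen 0.0
```

```bash
python3 -m creep '{"fingers":[3,3,3,3],"travel":[[-3,0,0],[-6,0,0],[-8,0,0],[-8,0,0]],"roll":[0,0,0,0]}' 20
cat > st.py <<'E'
from h import *
def st(f):
    im,m,c=shot("side",f);T=tool();bg=cv2.imread("pics/side0.png");im=cv2.imread("pics/"+f)
    d=cv2.absdiff(bg,im).max(2).astype(np.float32);h=(T@[0,0,4,1])[:3];az=np.arctan2(-T[1,0],-T[0,0]);o=get_obs()
    print(T[:3,3].round(1),"F",np.round(o["contact_force"],1),"grip",o["finger_force"],o["opening"])
    for s in range(110,200,10):
        q=h+s*np.array([np.cos(az),np.sin(az),0]);zs=np.arange(-150,12,1.);p=np.array([proj(m,c,q+[0,0,z]) for z in zs],np.float32)
        v=cv2.remap(d,p[None,:,0],p[None,:,1],cv2.INTER_LINEAR)[0];k=zs[v>25]
        if len(k):print(s,"z",k.min(),k.max(),"deg %.1f"%np.degrees(np.arctan2(-np.median(k),s)))
E
python3 -c "
from st import *
st('s13.png')"
```

```text
time: 15.65
eef_pos: [641.3, 207.9, 212.9]
orientation: [-2.246, -2.193, -0.007]
contact_force: [-0.8, 6.9, -1.4]
opening: 14.5
finger_force: 59.2
[641.2 207.9 212.8] F [ 0.2  4.9 -1.8] grip 59.1575288772583 14.840225270477212
110 z -150.0 -14.0 deg 13.8
120 z -150.0 -15.0 deg 14.5
130 z -147.0 -15.0 deg 14.5
140 z -140.0 -19.0 deg 13.5
150 z -35.0 -21.0 deg 10.6
160 z -44.0 -26.0 deg 12.2
170 z -43.0 -29.0 deg 12.3
180 z -30.0 -30.0 deg 9.5
```

```bash
python3 -m creep '{"fingers":[3,3,3,3,3,3],"travel":[[-3,0,-4],[-7,0,-10],[-11,0,-17],[-15,0,-24],[-16,0,-26],[-16,0,-26]],"roll":[0,0,0,0,0,0]}' 20
python3 -c "
from st import *
st('s14.png')"
```

```text
time: 16.3
eef_pos: [640.7, 190.2, 238.6]
orientation: [-2.248, -2.194, -0.003]
contact_force: [-0.7, 4.9, -2.2]
opening: 14.6
finger_force: 58.6
[640.7 190.2 238.1] F [-1.3  5.4 -1. ] grip 58.68420481681824 14.763716861697725
120 z -56.0 -41.0 deg 22.0
130 z -60.0 -41.0 deg 21.2
140 z -59.0 -45.0 deg 20.4
150 z -72.0 -51.0 deg 22.3
160 z -63.0 -56.0 deg 20.4
```

```bash
python3 -m creep '{"fingers":[3,3,3,3,3,3],"travel":[[-5,0,-6],[-10,0,-13],[-16,0,-20],[-22,0,-27],[-22,0,-30],[-22,0,-30]],"roll":[0,0,0,0,0,0]}' 20
python3 -c "
from st import *
st('s15.png')"
```

```text
time: 16.95
eef_pos: [640.2, 166.1, 268.0]
orientation: [2.248, 2.193, -0.002]
contact_force: [-0.4, 0.4, -4.1]
opening: 14.8
finger_force: 57.9
[640.2 166.4 267.7] F [-0.6  0.1 -2. ] grip 57.92059600353241 14.66818849214577
120 z -96.0 -82.0 deg 37.2
130 z -96.0 -76.0 deg 34.2
140 z -87.0 -82.0 deg 31.1
```

```bash
python3 -m creep '{"fingers":[3,3,3,3,3,3,3,3],"travel":[[-8,0,6],[-16,0,12],[-24,0,18],[-32,0,24],[-40,0,30],[-48,0,36],[-56,0,42],[-56,0,42]],"roll":[0,0,0,0,0,0,0,0]}' 40
python3 -c "
from st import *
st('s16.png')"
```

```text
time: 17.8
eef_pos: [638.6, 109.8, 224.7]
orientation: [-2.249, -2.192, 0.003]
contact_force: [-0.4, -0.2, -0.8]
opening: 14.6
finger_force: 58.2
[638.8 110.6 225.3] F [-0.3 -0.3 -1.4] grip 58.166683316230774 15.185801988984398
110 z -83.0 -48.0 deg 30.8
120 z -73.0 -56.0 deg 28.3
```

```bash
python3 -m creep '{"fingers":[3,3,3,3,3,3],"travel":[[-7,0,5],[-14,0,10],[-19,0,13.3],[-22,0,15.4],[-22,0,15.4],[-22,0,15.4]],"roll":[0,0,0,0,0,0]}'
python3 -m creep '{"fingers":[3,3,3,3],"travel":[[-2,0,1.4],[-4,0,2.8],[-4,0,2.8],[-4,0,2.8]],"roll":[0,0,0,0]}'
```

```text
time: 18.45
eef_pos: [638.5, 89.3, 210.4]
orientation: [-2.248, -2.194, -0.0]
contact_force: [0.2, 0.1, -1.1]
opening: 14.8
finger_force: 58.2
time: 18.85
eef_pos: [638.3, 85.4, 207.6]
orientation: [-2.248, -2.195, -0.0]
contact_force: [0.5, 0.4, -0.6]
opening: 14.9
finger_force: 58.2
```

```bash
python3 -m creep '{"fingers":[3,3,3,3],"travel":[[-2,0,1.4],[-4,0,2.8],[-5,0,3.5],[-5,0,3.5]],"roll":[0,0,0,0]}'
python3 -m creep '{"fingers":[3,3,3,3],"travel":[[-1,0,0.7],[-2,0,1.4],[-3,0,2.1],[-3,0,2.1]],"roll":[0,0,0,0]}'
python3 - <<'E'
from st import *
st("s17.png");im,m,c=shot("wrist","w17.png");b=blobs(YEL(hsv(im)))[0];print(cv2.boundingRect(b))
E
```

```text
time: 19.25
eef_pos: [638.5, 82.5, 205.9]
orientation: [-2.247, -2.193, -0.006]
contact_force: [-2.6, 5.6, 5.7]
opening: 15.0
finger_force: 59.3
time: 19.65
eef_pos: [638.5, 82.2, 205.9]
orientation: [-2.246, -2.191, -0.013]
contact_force: [-3.4, 12.1, 15.1]
opening: 14.8
finger_force: 60.4
[638.5  82.2 205.9] F [-4.5 11.9 14.9] grip 60.357502698898315 14.950914708334208
110 z -88.0 -51.0 deg 32.3
120 z -78.0 -56.0 deg 29.2
130 z -66.0 -63.0 deg 26.4
(235, 183, 39, 96)
```

```bash
python3 - <<'E'
from h import *
m=camera_model("side");c=np.linalg.inv(m["world_to_cam"]);a=cv2.imread("pics/s17.png");g=a.max(2);g0=cv2.imread("pics/side0.png").max(2)
M=np.array([637,31,165.]);ax=np.array([.819*.0247,.819,.574])
for s in (-10,0,4,10,20,62):print(s,proj(m,c,M+s*ax).round(1))
print(g[140:175,240:285:1][::2,::2])
E
```

```text
-10 [268.2 160.7]
0 [266.9 158. ]
4 [266.3 156.9]
10 [265.5 155.3]
20 [264.2 152.7]
62 [258.7 141.5]
[[201 193 138 139  90  99 101  50  53  86 147 101  79 104 116 103 100  92
  131 212 207 204 207]
 [206 201 200 203 155 151 122  74  50  85 146 142  86 119 115 102  99  96
  131 209 207 209 211]
 [210 208 205 202 209 213 209 204  96  82 133 117 111 117 113 103 102  92
  129 202 206 205 204]
 [207 206 206 207 210 206 208 210 204 105 102 113 112 121 115 102  96  93
  130 199 200 202 201]
 [210 214 212 210 208 210 210 207 199 113  94 116 102 110 108 100  99  93
   99 198 198 200 203]
 [212 213 213 210 210 211 208 208 182 166  93 103 113  98 106 103  97  95
  112 204 203 202 207]
 [211 211 213 211 210 209 212 209 206 198 147 100 114 103 108  96 112 110
  119 208 204 210 208]
 [210 210 211 206 209 211 212 206 207 205 201 200 104  80  50  46  93 167
  209 208 207 208 206]
 [212 211 209 209 206 208 206 202 200 200 202 182  52  60  90  97 138 210
  207 208 210 211 211]
 [212 208 208 200 195 183 179 182 181 183 187  57  83 110 112 103 155 207
  208 206 213 212 213]
 [205 204 191 175 171 166 171 171 170 174 182 122  93 105 115 106 133 217
  210 208 207 212 211]
 [201 191 179 176 176 177 178 177 175 176 172 174 108  96 110 114 105 210
  206 207 210 213 213]
 [201 189 175 173 180 181 177 178 178 176 172 172 168 103 104 117 106 149
  212 210 210 213 211]
 [200 188 172 178 177 177 182 182 181 182 179 175 176 184  90 113 114 103
  215 214 213 214 211]
 [198 190 182 176 180 179 181 178 176 180 181 177 192 203 113 104 118 109
  149 215 211 214 211]
 [212 198 198 195 190 183 183 180 176 178 184 194 204 207 202  91 111 116
  104 217 214 214 210]
 [211 210 210 204 202 203 201 201 200 202 203 206 209 209 212 128 106 117
  108 152 214 211 209]
 [213 210 206 198 196 196 192 188 197 199 197 206 210 211 210 207  96 113
  115 106 215 210 209]]
```

The dark collar sits right at the mouth, near side-camera (266,156) where s=4 mm predicts it, with a 19 N push, so it is seated. Now draw out along the axis, leaving about 20 mm in the flare to level it.

```bash
python3 -m creep '{"fingers":[3,3,3,3,3,3,3,3,3,3,3,3],"travel":[[0,0,0],[6,0,-4],[16,0,-11],[26,0,-18],[36,0,-25],[46,0,-32],[56,0,-39],[66,0,-46],[76,0,-53],[86,0,-60],[89,0,-62],[89,0,-62]],"roll":[0,0,0,0,0,0,0,0,0,0,0,0]}'
python3 -c "
from st import *
st('s18.png')"
```

```text
time: 20.95
eef_pos: [640.4, 166.9, 264.5]
orientation: [2.246, 2.195, 0.001]
contact_force: [-0.1, 0.5, -1.4]
opening: 14.9
finger_force: 58.1
[640.2 166.4 264. ] F [-0.5 -0.6 -1.2] grip 58.143845200538635 14.83283569490094
120 z -93.0 -80.0 deg 35.8
130 z -94.0 -74.0 deg 32.9
140 z -82.0 -78.0 deg 29.7
```

```bash
python3 -m creep '{"fingers":[3,3,3,3,3,3,3,3],"travel":[[10,0,9],[20,0,22],[27,0,31],[33,0,40],[38,0,50],[43,0,60],[43,0,60],[43,0,60]],"roll":[0,0,0,0,0,0,0,0]}' 
python3 -c "
from st import *
st('s19.png')"
```

```text
time: 21.8
eef_pos: [641.4, 210.2, 203.6]
orientation: [-2.247, -2.193, -0.002]
contact_force: [0.4, -0.2, -1.0]
opening: 14.5
finger_force: 57.3
[641.4 210.1 203.9] F [-1.3 -0.2 -0.2] grip 57.25342333316803 14.549952105099887
110 z -150.0 -16.0 deg 37.0
120 z -146.0 -19.0 deg 46.8
130 z -135.0 -18.0 deg 42.2
140 z -129.0 -20.0 deg 14.2
150 z -122.0 -24.0 deg 14.4
160 z -45.0 -35.0 deg 14.0
170 z -150.0 -29.0 deg 11.6
180 z -150.0 -145.0 deg 39.3
```

Following nicely at about 13°. Continue to level.

```bash
python3 -m creep '{"fingers":[3,3,3,3,3,3,3],"travel":[[3,0,10],[6,0,20],[8,0,30],[10,0,40],[10,0,46],[10,0,46],[10,0,46]],"roll":[0,0,0,0,0,0,0]}' 
python3 -c "
from st import *
st('s20.png')"
python3 - <<'E'
from pitch import *
m=camera_model("side");c=np.linalg.inv(m["world_to_cam"]);T=tool();bg=cv2.imread("pics/side0.png");im=cv2.imread("pics/s20.png");r=np.radians(np.arange(-12,20,2))
print(pitch(bg,im,m,c,T,np.arctan2(-T[1,0],-T[0,0]),r,6).round(0))
E
```

```text
time: 22.55
eef_pos: [641.2, 219.5, 157.5]
orientation: [-2.248, -2.193, 0.001]
contact_force: [-0.4, -0.4, -1.0]
opening: 14.4
finger_force: 57.3
[641.3 219.5 157.7] F [-0.1  0.1 -1.1] grip 57.23481237888336 14.440427353695735
110 z -150.0 11.0 deg 44.1
120 z -150.0 -1.0 deg 44.8
130 z -150.0 11.0 deg 41.1
140 z -150.0 11.0 deg 39.6
150 z -150.0 11.0 deg 37.5
160 z -150.0 11.0 deg 34.0
170 z -150.0 11.0 deg 30.3
180 z -100.0 -93.0 deg 28.2
[26. 29. 31. 36. 46. 52. 47. 34. 24. 19. 16. 13. 11. 10.  9.  9.]
```

```bash
python3 -m creep '{"fingers":[3,3,3,3,3,3,3,3,3,3,3,3],"travel":[[12,0,0],[26,0,0],[40,0,-3],[40,0,-25],[40,-10,-50],[40,-45,-55],[30,-85,-55],[10,-120,-55],[-15,-155,-55],[-45,-185,-50],[-75,-205,-40],[-85,-210,-30]],"roll":[0,0,0,0,0,0,0,0,0,0,0,0]}' 
python3 -m creep '{"fingers":[3,3,3,3,3,3],"travel":[[-12,-3,10],[-21,-4,20],[-21,-4,25],[-21,-4,25],[-21,-4,25],[-21,-4,25]],"roll":[0,0,0,0,0,0]}' 
python3 - <<'E'
from pitch import *
im,m,c=shot("side","s21.png");t,mt,ct=shot("top","t21.png");T=tool();bg=cv2.imread("pics/side0.png");im=cv2.imread("pics/s21.png");r=np.radians(np.arange(-14,16,2))
az=np.arctan2(-T[1,0],-T[0,0]);print(T[:3,3].round(1),pitch(bg,im,m,c,T,az,r,6).round(0))
dt=cv2.absdiff(cv2.imread("pics/top0.png"),cv2.imread("pics/t21.png")).max(2).astype(np.float32);ds=cv2.absdiff(bg,im).max(2).astype(np.float32)
h=(T@[0,0,4,1])[:3];u=np.array([np.cos(az),np.sin(az),0])
for n,mm,cc,d in(("top",mt,ct,dt),("side",m,c,ds)):
    s=np.arange(90,230,8);P=np.array([proj(mm,cc,h+u*k+[0,0,k*.035]) for k in s]).round().astype(int)
    print(n,[(int(k),int(d[p[1]-2:p[1]+3,p[0]-2:p[0]+3].max())) for k,p in zip(s,P)])
print("tip",h+195*u)
im,m,c=shot("top");b=blobs(RED(hsv(im)),(300,150,330,185),2);print("pin px",[cen(x) for x in b],"expected",proj(m,c,(630,-211.5,83)))
E
```

```text
time: 23.8
eef_pos: [426.5, 138.9, 188.4]
orientation: [-2.247, -2.194, 0.002]
contact_force: [0.9, 0.1, -1.4]
opening: 14.7
finger_force: 57.2
time: 24.4
eef_pos: [425.7, 119.1, 163.5]
orientation: [2.246, 2.195, 0.002]
contact_force: [0.7, -0.7, -1.8]
opening: 15.0
finger_force: 57.2
[425.4 118.9 163.4] [45. 36. 29. 28. 34. 47. 57. 54. 41. 33. 30. 27. 23. 19. 18.]
top [(90, 50), (98, 49), (106, 54), (114, 54), (122, 52), (130, 52), (138, 40), (146, 39), (154, 45), (162, 45), (170, 41), (178, 41), (186, 45), (194, 45), (202, 23), (210, 24), (218, 24), (226, 22)]
side [(90, 128), (98, 113), (106, 104), (114, 104), (122, 80), (130, 79), (138, 87), (146, 94), (154, 94), (162, 102), (170, 102), (178, 102), (186, 96), (194, 96), (202, 73), (210, 73), (218, 11), (226, 11)]
tip [420.89552683 -76.04696663 159.37534224]
pin px [array([314.74774775, 162.33333333])] expected [314.76094686 162.34722722]
```

```bash
python3 -c "
from plant import *
o=get_obs();print(o['time'],o['finger_force'],o['eef_pos']);print(hand_in())"
```

```text
24.55 57.19930350780487 [425.33991649 118.81871676 163.32769168]
the job is handed in; nothing more can be done
None
```

I've handed the job in at 24.6 s: the pin is home in the lug, the rod seated against the tube mouth and was drawn out, and it is now held about 1° off level with its tip over the foam by my camera measurements. `hand_in()` returned no verdict.

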